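Open the safety-capped tub of kettle-descaling tablets

TASK

Open the tub of descaling tablets: squeeze the two orange side tabs of its safety cap fully in, turn the cap counter-clockwise (seen from above) until it meets its stop, lift it off the neck and set it down gently, right way up, in the middle of the round green coaster on the chopping board. Leave everything else where it stands, and let go of the cap.

Things in the scene. Friction and masses are not known exactly. Their poses are not given: they have to be found in the camera images.
- tub: Teal plastic tub with a cream label band, 91 mm in diameter, held fast to the worktop by a rubber suction foot 100 mm in diameter: it cannot move. Origin: centre of its underside, z up. The shoulder lies at z = 88 mm. Inside the cap is its neck, 30 mm in diameter, with a hidden bayonet flange that holds the cap down.
- collar (a point): Centre of the top of the collar on the tub's shoulder, 100 mm above the tub's underside: six upright teeth, radii 28.5 to 37 mm, with six notches 60 degrees apart. Keep fingertips above it. The catches under the cap's tabs sit in two opposite notches and lock the cap against turning till both tabs are pressed in by 5.5 mm or more.
- mouth (a point): Centre of the neck's mouth, 129.5 mm above the tub's underside. The cap's roof rests on it; to come clear of the neck the cap must rise 42 mm.
- cap: Loose off-white ribbed safety cap, 0.07 to 0.14 kg, an orange disc on top: a drum 49 mm in diameter, 45 mm high, closed above, open below. Origin: centre of its underside, z up through the top. On the tub it stands 89.5 mm above the tub's underside, axes as the tub's within 2 degrees. Orange tabs face its +y and -y. It stands by itself on a flat surface.
- cap_grip (a point): On the cap's axis, 28 mm above its underside, mid-height of the two tabs. The tabs' flat outer faces are 26 mm wide, reach from 13 to 42 mm above the cap's underside, and stand 66 mm apart at rest, 52 mm pressed fully in. Each takes 4 N at first and 9 N at the end to press; a grip of 30 to 40 N is ample.
- cap_top (a point): Centre of the cap's top. Tabs held in, the cap turns easily (under 0.2 N m) counter-clockwise from above for 100 to 130 degrees from its start up to a hard stop that differs from tub to tub: unseen, only felt. It lifts off only in the last 15 degrees before the stop; earlier it rises 1.5 mm and is held. Let go midway it stays put and can be regripped. Forcing it past the stop jams it.
- tab_left (a joint): Travel of the tab on the cap's +y side, m: 0 at rest (sprung out), 0.007 pressed fully in.
- tab_right (a joint): Travel of the tab on the cap's -y side, m: 0 at rest (sprung out), 0.007 pressed fully in.
- coaster: Round green silicone coaster, 130 mm in diameter and 6 mm thick, stuck to the chopping board (the board is 19 mm thick, red with a bamboo rim). Origin: centre of its underside; its top is 6 mm above.
- mug: White mug with a terracotta inside, 89 x 120 x 98 mm, loose bystander. Origin: centre of its underside.
- salt: Glass salt shaker with a grey top, 44 mm in diameter and 90 mm tall, loose bystander. Origin: centre of its underside.
- matches: Red match box, 62 x 110 x 24 mm, lying flat, loose bystander. Origin: centre of its underside.
- lemon: Lemon, 78 x 55 x 56 mm, on the chopping board, loose bystander. Origin: centre of its underside.
- mustard: Glass jar with a green lid, 68 mm in diameter and 84 mm tall, on the hob, loose bystander. Origin: centre of its underside.
Things that resemble listed ones, but are neither listed nor needed, are in the scene too. Leave any blue or purple look-alike of the cap alone.

How it is judged (in metres and radians):
On the way, in this order (a step that is already met when the one before it is completed fails the run):
1. both tabs are squeezed in while the cap sits on the neck (value of joint each of tab_left, tab_right above 0.005 m and z of cap in the frame of tub below 0.096 m and horizontal distance between cap and tub below 0.01 m), for 0.1 s.
2. the cap is lifted clear of the neck (z of cap in the frame of tub above 0.131 m), for 0.1 s.
At the end, for the whole second after the job is handed in: The cap stands right way up (within 7 degrees), at rest and released with both tabs sprung out, on the coaster, its centre within 25 mm of the coaster's centre (horizontal distance between cap and coaster below 0.025 m and z of cap in the frame of coaster between 0.003 and 0.01 m and angle between cap's own z axis and vertical below 0.12 rad and linear speed of cap below 0.02 m/s and contact force between cap and coaster above 0.2 N and value of joint each of tab_left, tab_right below 0.002 m); the robot touches nothing.
It fails at once if the cap falls freely (let go more than about 3 cm up) (linear speed of cap above 0.75 m/s and contact force between cap and the fingers below 0.1 N).
It fails at once if a bystander is shifted by more than 3 cm or knocked over (distance of any of mug, salt, matches, lemon, mustard from where it was at the start of the episode above 0.03 m or angle between any of mug, salt, mustard's own z axis and vertical above 0.5 rad).
It also fails if it takes over 64 s, if anything falls off the work surface, if the arm or the gripper's body presses on something with over 40 N, if the wrist force passes 120 N, or if a joint passes its speed limit or range.

ROBOT

A 6-joint arm with a two-finger parallel gripper is mounted at the origin on a cart in front of the work surface, level with it; the furniture and walls round the work are solid. World frame = base frame: x ahead of the robot, y to its left, z up, the work surface at z = 0. Lengths are in mm, angles in rad, forces in N, time in s.
With the tool pointing down it reaches from about 325 to 875 mm from the base axis. Payload 4.4 kg.
Tool frame: the origin (TCP) lies on the centre line of the jaws, within the pads' length; the fingertips stand ahead of it and the grasp point (between the pads) lies 6 mm ahead of it (ctrl.tcp_to_tips is the z of the fingertips in the tool frame, in mm); z points along the fingers, y is the line along which they close (so a half turn about z gives the same grasp; the last joint's range is limited). The gripper opens to 85 mm and grips with 20 to 120 N. Pads are 22 mm wide; open, the fingers measure 114 mm over their backs; the gripper's body (76 mm by 85 mm) begins 54 mm behind the grasp point. The pads swing forward as they close: fully open they stand 13 mm farther back than shut.
Start: joints at [-0.15, 0.207, 1.542, -0, 1.393, -0.15], TCP at [575.002, -0.012, 256.282] pointing down, gripper open.
Joint ranges: [-2.73, 2.73], [-0.86, 2.22], [0.23, 2.46], [-1.11, 4.25], [0.08, 2.63], [-2.82, 2.82]. Speed limits (rad/s): [2.79, 2.79, 3.14, 3.14, 3.14, 3.14].

INTERFACE

Orientations are given as a 3x3 rotation matrix whose columns are the frame's x, y, z axes.
In Python, from plant import ctrl, sensors, optics gives the robot as it stands. Calls block until the motion is done:
- ctrl.move_ptp(position, orientation): joint-space move of the TCP to a pose.
- ctrl.move_l(position, rot=None, vel=150, threshold=None): straight line of the TCP; rot=None keeps the orientation; vel is the mean speed in mm/s. With threshold (N) it stops when the force on the tool has changed by that much, and returns True; else False.
- ctrl.set_joints(angles): joint-space move.
- ctrl.gripper_to(opening, force=None): finger opening in mm; force is the grip in N (None keeps the last); returns when the fingers have stopped.
- ctrl.hold(seconds).
- ctrl.solve_ik(position, orientation): joint angles nearest the present ones, or None.
- sensors.read_state(): the state.
- optics.grab_frame(name): name is "scene" or "side" or "wrist"; returns (picture, depth): 384x512x3 uint8, red, green, blue; 384x512 float32, mm along the optical axis (not along the pixel's ray), 0 where there is no reading.
- optics.camera_params(name): a dict with "mtx" (3x3 intrinsics, pixels), "R" (3x3) and "t" (3): a world point X has camera coordinates R X + t; the wrist camera has in their place "T_tool_cam" (4x4, takes a point from camera to tool coordinates, whose origin is the TCP and whose axes are the flange's). Camera axes: x right, y down, z forward; pixel columns grow to the right and rows downward; lengths in mm; the calibration is good to about 2 mm. A picture is of the moment at which its call begins: read the wrist's pose just before it. camera_params takes no time and is no camera call.
A pose or a line that the arm cannot do raises ctrl.MotionError and nothing moves.
- ctrl.finish_job(): hands the job in; it is judged then, once.
The state is a dict: "t": time; "q": joint angles; "qvel": joint speeds; "tau": joint torques, N m; "eef_pos": TCP position; "eef_rot": TCP orientation; "force": force on the tool from outside, world axes, zero at the start; "wrist_torque": the same for the moment, N m; "grip_width": finger opening in mm; "grasp_force": force on a finger pad.
Only numpy, scipy, OpenCV 4.12 (cv2) and the standard library are available. Lean on these libraries where they do the work, as an engineer would, in place of code of your own. Each camera call takes 0.05 s, during which the arm holds its last target. There are 200 camera calls.

## Working session

There is one attempt and no reset: what is moved stays moved. The work goes in short steps, each a Python script; the robot and the scene stay as the last script left them, time stands still between calls to the robot, and variables do not carry over. Pictures are saved under pics/ and viewed, at most 10 in all, crops included, and the job is handed in when it is done.

```bash
mkdir -p pics; ls
cat > h.py <<'E'
import numpy as np, cv2
from plant import ctrl, sensors, optics
def save(n,p): cv2.imwrite('pics/'+n,cv2.cvtColor(p,cv2.COLOR_RGB2BGR))
def world(name,d,st=None):
    c=optics.camera_params(name); K=np.array(c["mtx"])
    v,u=np.mgrid[:d.shape[0],:d.shape[1]]
    P=np.stack([(u-K[0,2])/K[0,0]*d,(v-K[1,2])/K[1,1]*d,d],-1)
    if name!="wrist": return (P-np.array(c["t"]))@np.array(c["R"])
    T=np.array(c["T_tool_cam"]); P=P@T[:3,:3].T+T[:3,3]
    return P@np.array(st["eef_rot"]).T+np.array(st["eef_pos"])
E
python3 - <<'E'
from h import *
for n in("scene","side"):
    p,d=optics.grab_frame(n); save(n+'0.png',p); np.savez(n+'0.npz',p=p,w=world(n,d),d=d)
print(sensors.read_state()["t"],ctrl.tcp_to_tips)
a=cv2.imread('pics/scene0.png');b=cv2.imread('pics/side0.png')
E
```

```text
pics
0.1 25.0
```

View pics/scene0.png

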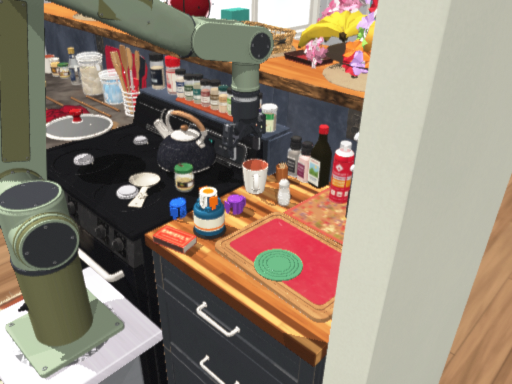

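View pics/side0.png

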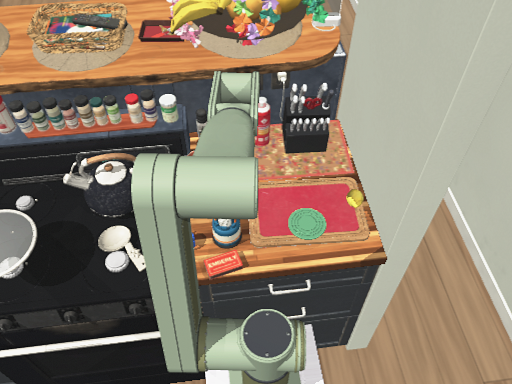

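In the scene view, three things could be the cap:
- Off-white with an orange top, on the teal tub, at (208,197). This fits the description.
- Blue look-alike at (178,208).
- Purple look-alike at (235,204).

The coaster is at scene (278,264) and side (307,223). I'll confirm the cap in an enlarged crop and measure.

Run:
```python
from h import *
z=np.load('scene0.npz');p,w=z['p'],z['w']
c=p[170:250,150:260]; save('crop0.png',cv2.resize(c,None,fx=7,fy=7,interpolation=cv2.INTER_CUBIC))
hsv=cv2.cvtColor(p,cv2.COLOR_RGB2HSV)
for n in("scene","side"):
    z=np.load(n+'0.npz');p,w=z['p'],z['w'];hsv=cv2.cvtColor(p,cv2.COLOR_RGB2HSV)
    m=(hsv[...,0]>60)&(hsv[...,0]<85)&(hsv[...,1]>90)&(abs(w[...,2]-25)<10)&(z['d']>0)&(w[...,0]>250)&(w[...,0]<800)
    q=w[m]; print(n,'coaster',m.sum(),np.median(q,0),(np.percentile(q,1,0)+np.percentile(q,99,0))/2, np.ptp(q,axis=0))
    m=(hsv[...,0]>5)&(hsv[...,0]<20)&(hsv[...,1]>170)&(hsv[...,2]>150)&(w[...,2]>95)&(w[...,2]<150)&(w[...,0]>250)&(w[...,0]<700)&(z['d']>0)
    q=w[m]; 
    if len(q): print('orange',len(q),q.min(0),q.max(0)); v=np.argwhere(m); print(np.c_[v,q.round()].astype(int)[::max(1,len(q)//40)].tolist())
z=np.load('scene0.npz');w=z['w']
for (u,v) in [(178,208),(235,204),(255,178),(283,192),(175,238),(183,180),(208,218)]: print(u,v,w[v,u].round())
```

```text
scene coaster 1107 [ 484.5650767  -215.89949419   25.86653675] [ 485.94323027 -214.08072875   25.75295189] [123.63332432 122.79403075   8.8116232 ]
orange 111 [465.83769233  22.02768742  96.8281922 ] [501.19585866  90.31719235 138.24759375]
[[188, 200, 486, 90, 132], [189, 207, 491, 66, 137], [190, 204, 483, 69, 136], [190, 206, 488, 66, 135], [190, 208, 490, 60, 136], [190, 210, 496, 58, 135], [190, 212, 501, 56, 134], [191, 204, 478, 63, 137], [191, 206, 481, 59, 137], [191, 208, 484, 53, 138], [191, 210, 491, 53, 135], [191, 212, 495, 49, 136], [192, 206, 478, 56, 136], [192, 208, 481, 50, 138], [192, 210, 486, 47, 137], [196, 217, 492, 24, 131], [197, 212, 476, 28, 132], [197, 214, 482, 26, 130], [197, 216, 487, 23, 130], [198, 211, 473, 29, 130], [198, 213, 480, 28, 128], [198, 215, 483, 23, 128], [199, 209, 468, 32, 128], [199, 211, 471, 27, 128], [199, 213, 479, 28, 125], [199, 215, 483, 23, 125], [199, 217, 492, 25, 120], [200, 210, 469, 29, 125], [200, 212, 475, 27, 124], [200, 214, 484, 28, 119], [200, 216, 489, 25, 118], [201, 209, 466, 29, 123], [201, 211, 472, 28, 121], 
[... 386 characters left out ...]
6], [205, 211, 473, 30, 107], [205, 213, 478, 27, 105], [205, 215, 484, 25, 104], [206, 211, 472, 29, 104], [206, 213, 480, 29, 100], [206, 215, 482, 23, 102], [207, 213, 480, 29, 97], [208, 212, 473, 26, 98]]
side coaster 778 [ 484.83716386 -212.88659215   25.35403465] [ 485.29584282 -213.19352112   25.40663974] [124.61192969 123.18377291  18.99890263]
orange 3 [467.98337992  27.7670432  103.48410001] [475.28982268  31.4740649  110.77008847]
[[220, 234, 471, 31, 111], [220, 235, 475, 28, 103], [221, 234, 468, 31, 109]]
178 208 [497. 221.   0.]
235 204 [605.  67.  36.]
255 178 [714.  84.  81.]
283 192 [746. -11.  55.]
175 238 [369.  69.  25.]
183 180 [573. 285.  50.]
208 218 [456.  25.  72.]
```

View pics/crop0.png

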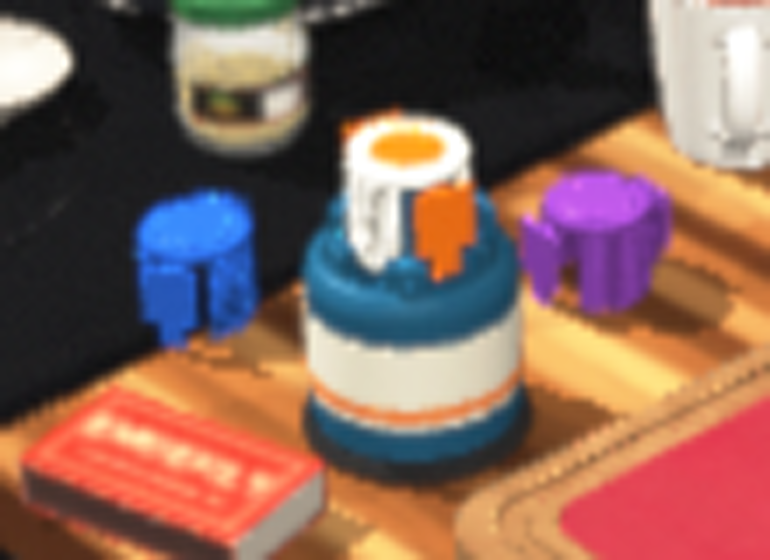

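The crop confirms it. The off-white ribbed cap with orange disc and tabs is on the teal tub, with blue to its left and purple to its right. Its -y tab faces the robot's right and is turned about -20° about z. Next I'll look from above with the wrist camera, starting on the side of q6's range that leaves room for the full CCW turn.

```bash
cat >> h.py <<'E'
def down(a):  # tool y axis along world direction a (deg), z down
    a=np.radians(a); y=np.array([np.cos(a),np.sin(a),0]); z=np.array([0,0,-1.]); return np.stack([np.cross(y,z),y,z],1)
E
python3 - <<'E'
from h import *
s=sensors.read_state(); print(np.round(s["eef_rot"],3).tolist())
print(np.round(optics.camera_params("wrist")["T_tool_cam"],2).tolist())
for a in range(-180,360,30):
    q=ctrl.solve_ik([488,57,130],down(a)); print(a,None if q is None else np.round(q,2))
ctrl.move_ptp([488,57,270],np.array(s["eef_rot"]))
s=sensors.read_state(); p,d=optics.grab_frame("wrist"); save('w0.png',p); np.savez('w0.npz',p=p,w=world("wrist",d,s),d=d)
E
```

```text
[[0.0, 1.0, -0.002], [1.0, -0.0, 0.0], [0.0, -0.002, -1.0]]
[[-0.0, -0.95, -0.3, 75.77], [1.0, -0.0, -0.0, 0.34], [0.0, -0.3, 0.95, -118.94], [0.0, 0.0, 0.0, 1.0]]
-180 None
-150 [-0.06  0.18  1.86 -0.    1.1   2.56]
-120 [-0.06  0.18  1.86 -0.    1.1   2.03]
-90 [-0.06  0.18  1.86 -0.    1.1   1.51]
-60 [-0.06  0.18  1.86 -0.    1.1   0.99]
-30 [-0.06  0.18  1.86 -0.    1.1   0.46]
0 [-0.06  0.18  1.86 -0.    1.1  -0.06]
30 [-0.06  0.18  1.86 -0.    1.1  -0.58]
60 [-0.06  0.18  1.86 -0.    1.1  -1.11]
90 [-0.06  0.18  1.86 -0.    1.1  -1.63]
120 [-0.06  0.18  1.86 -0.    1.1  -2.15]
150 [-0.06  0.18  1.86 -0.    1.1  -2.68]
180 None
210 [-0.06  0.18  1.86 -0.    1.1   2.56]
240 [-0.06  0.18  1.86 -0.    1.1   2.03]
270 [-0.06  0.18  1.86 -0.    1.1   1.51]
300 [-0.06  0.18  1.86 -0.    1.1   0.99]
330 [-0.06  0.18  1.86 -0.    1.1   0.46]
```

View pics/w0.png

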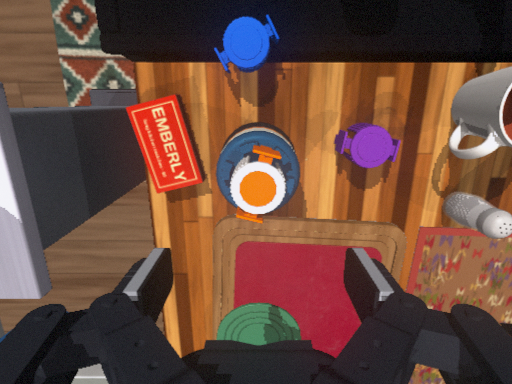

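The wrist view shows the cap's orange disc at (258,188), with tabs at (266,153) and (249,217). The blue and purple look-alikes are well clear. Now I'll compute the centre and yaw.

Run:
```python
from h import *
z=np.load('w0.npz');p,w,d=z['p'],z['w'],z['d'];hsv=cv2.cvtColor(p,cv2.COLOR_RGB2HSV)
m=((hsv[...,0]>5)&(hsv[...,0]<20)&(hsv[...,1]>170)&(hsv[...,2]>150)); m[:140]=0;m[230:]=0;m[:,:225]=0;m[:,300:]=0
n,l,st,c=cv2.connectedComponentsWithStats(m.astype(np.uint8))
for i in range(1,n):
    if st[i,4]>20:
        q=w[(l==i)&(d>0)]; hi=q[q[:,2]>np.percentile(q[:,2],90)-4]
        print(st[i],q.mean(0).round(1),'top',len(hi),hi.mean(0).round(1),hi.min(0).round(1),hi.max(0).round(1))
        r=cv2.fitLine(hi[:,:2].astype(np.float32),cv2.DIST_L2,0,.01,.01).ravel(); print('dir',np.degrees(np.arctan2(r[1],r[0])))
# cap top (white+disc) circle
q=w[150:225,225:300].reshape(-1,3); q=q[(q[:,2]>132)&(q[:,2]<140)&(np.hypot(q[:,0]-488,q[:,1]-57)<40)]
(cx,cy),r=cv2.minEnclosingCircle(q[:,:2].astype(np.float32)); print('top',np.median(q[:,2]),q.mean(0),cx,cy,r)
q=w[300:345,215:302].reshape(-1,3);q=q[abs(q[:,2]-25)<4];print(q.mean(0))
```

```text
[292 140   8  21  64] [537.8  74.5   1.3] top 63 [537.8  74.5   1.3] [ 5.314e+02  5.940e+01 -3.000e-01] [541.7  85.6   4.1]
dir -71.718414
[253 146  28  18 308] [494.7  88.6 124.6] top 180 [494.3  87.7 131.3] [483.1  81.  128.9] [506.9  93.6 134.3]
dir -14.353643
[240 171  36  35 974] [487.1  59.6 137. ] top 968 [487.1  59.6 137. ] [471.4  43.2 134.6] [502.7  75.5 139.1]
dir 81.74197
[225 200   2  16  29] [441.9  -8.1   1.4] top 29 [441.9  -8.1   1.4] [440.8 -19.   -0.6] [443.    3.5   2.7]
dir 88.09591
[236 207  27  17 204] [477.9  29.9 128.7] top 149 [479.2  29.8 131.4] [467.   24.4 129.1] [491.3  34.9 134.6]
dir -14.664204
top 136.22952257440411 [486.65399688  60.07290768 136.10498225] 487.021728515625 59.114688873291016 34.740150451660156
[ 491.95409905 -179.89237168   25.62177583]
```

Run:
```python
from h import *
A=-104.5; C=[487,59.3]
ctrl.gripper_to(85)
ctrl.move_ptp(C+[200],down(A)); print(ctrl.move_l(C+[133],vel=80,threshold=8))
s=sensors.read_state(); print(s["t"],s["eef_pos"],s["q"][5],s["force"])
for w in (68,60,50):
    ctrl.gripper_to(w,force=35); s=sensors.read_state(); print(w,s["grip_width"],s["grasp_force"],np.round(s["force"],1),np.round(s["wrist_torque"],2),ctrl.tcp_to_tips)
p,d=optics.grab_frame("wrist"); save('w1.png',p)
```

```text
False
3.4667 [487.53974459  59.27853685 133.50997621] 1.7684276045551446 [-0.33319139 -0.39308836  0.09443515]
68 67.96722550658001 0.0 [-0.4 -0.9 -0.6] [ 0.01 -0.02 -0.05] 25.0
60 59.973149469830695 6.172798052430153 [-2.3 -0.2  4.1] [0.   0.31 0.06] 25.0
50 50.75018026480249 26.195071041584015 [-4.5 -0.1 12.5] [-0.04  0.65  0.02] 25.0
```

View pics/w1.png

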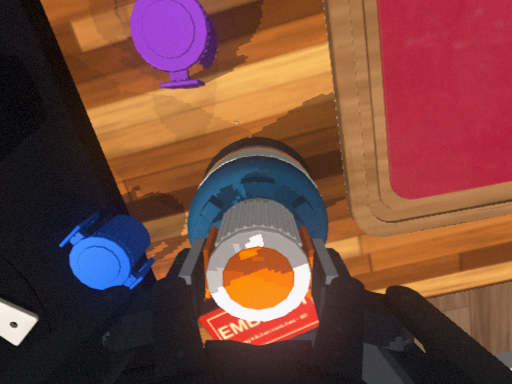

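The pads are on both orange tabs at (212,275) and (308,270), pressed in (width 50.75 mm). Now I'll turn in steps while watching the wrist torque.

Run:
```python
from h import *
s=sensors.read_state(); P=[487,59.3,133]; t0=s["t"]; b=s["wrist_torque"][2]
a=0; seq=list(range(10,96,10))+[95]+list(np.arange(97,133,1.5))
for a in seq:
    ctrl.move_l(P,down(-104.5+a)); s=sensors.read_state(); T=s["wrist_torque"][2]
    y=np.degrees(np.arctan2(s["eef_rot"][1][1],s["eef_rot"][0][1]))+104.5
    print(a,round(y,2),'t',round(s["t"]-t0,2),'Tz',round(T,3),np.round(s["force"],1),s["grip_width"].__round__(2),round(s["grasp_force"],1))
    if abs(T-b)>(0.35): break
```

```text
10 10.03 t 0.32 Tz 0.067 [-2.2  0.6  9.7] 50.87 25.7
20 20.03 t 0.65 Tz 0.032 [-0.2  1.3  8.5] 50.82 25.5
30 30.02 t 0.97 Tz 0.102 [-0.3  1.   9.9] 50.47 25.5
40 40.02 t 1.3 Tz 0.094 [-1.   1.2  8.5] 50.75 25.6
50 50.02 t 1.62 Tz 0.066 [-0.4  2.8  8.8] 50.21 26.0
60 60.02 t 1.95 Tz 0.083 [-1.8  3.9 10.3] 50.53 26.3
70 70.02 t 2.27 Tz 0.108 [-1.   3.  10.3] 50.39 26.1
80 80.02 t 2.6 Tz 0.063 [-1.3  2.5 10.7] 50.54 26.3
90 90.02 t 2.92 Tz 0.033 [-1.9  2.8  9.3] 50.69 26.3
95 95.02 t 3.17 Tz 0.105 [-2.1  2.6  9.3] 50.87 26.5
97.0 96.99 t 3.42 Tz 0.036 [-2.3  3.  10.3] 50.21 26.5
98.5 98.48 t 3.67 Tz -0.018 [-1.8  3.7  9.9] 50.23 26.6
100.0 99.99 t 3.92 Tz -0.025 [-1.1  3.5  9.9] 50.14 26.6
101.5 101.49 t 4.17 Tz -0.025 [-2.2  3.4 10. ] 50.51 26.6
103.0 102.99 t 4.42 Tz 0.046 [-2.1  3.7  9.4] 50.72 26.6
104.5 104.49 t 4.67 Tz 0.02 [-2.3  2.8 11.2] 50.18 26.5
106.0 105.99 t 4.92 Tz -0.007 [-1.9  4.  10.5] 50.28 26.5
107.5 107.49 t 5.17 Tz 0.042 [-1.4  3.4 11.2] 50.42 26.4
109.0 108.99 t 5.42 Tz -0.044 [-2.3  3.4  9.8] 50.35 26.3
110.5 110.49 t 5.67 Tz -0.012 [-2.   2.7 10.6] 50.75 26.2
112.0 111.99 t 5.92 Tz -0.014 [-1.5  3.3 10.3] 50.3 26.1
113.5 113.48 t 6.17 Tz -0.077 [-1.3  3.9 10.9] 50.65 26.0
115.0 114.98 t 6.42 Tz -0.037 [-1.5  4.6 10.6] 50.78 26.2
116.5 116.47 t 6.67 Tz -0.077 [-2.4  3.5 10.5] 50.38 26.2
118.0 117.97 t 6.92 Tz -0.186 [-3.2  4.4 10.4] 50.47 26.3
119.5 119.47 t 7.17 Tz -0.173 [-2.7  3.9 12.1] 50.61 26.5
121.0 120.95 t 7.42 Tz -0.163 [-4.2  2.  13.3] 50.64 26.7
122.5 122.41 t 7.67 Tz -0.52 [-5.6  1.7 12.7] 50.25 26.8
```

The torque jumps at about 122°, so that is the stop. I'll ease back 1.5° and lift with a guard.

Run:
```python
from h import *
R=down(-104.5+121)
ctrl.move_l([487,59.3,133],R); print(np.round(sensors.read_state()["wrist_torque"],2))
r=ctrl.move_l([487,59.3,143],R,vel=30,threshold=30); s=sensors.read_state(); print(r,s["eef_pos"],np.round(s["force"],1),s["grip_width"],s["grasp_force"])
if not r:
    r=ctrl.move_l([487,59.3,205],R,vel=60,threshold=25); s=sensors.read_state(); print(r,s["t"],s["eef_pos"],np.round(s["force"],1),s["grip_width"],s["grasp_force"])
p,d=optics.grab_frame("wrist"); q,_=optics.grab_frame("scene")
save('w2.png',np.hstack([p[:,:400],cv2.resize(q[100:290,130:330],(400,384))]))
```

```text
[ 0.36  0.78 -0.21]
True [486.87074133  59.97537534 138.16689113] [-0.6  0.3  2.9] 50.126587455811176 26.0818549990654
```

View pics/w2.png

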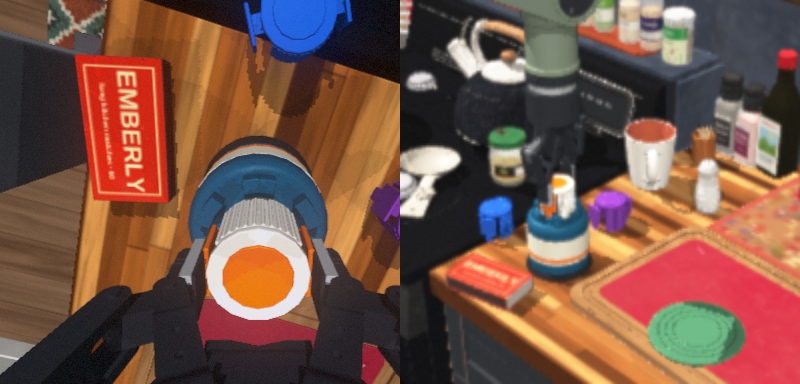

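The cap stays gripped with its tabs aligned to the pads at (210,270) and (306,270), and it looks risen along with the tool. I'll check its height by depth, then continue the lift carefully.

```bash
cat >> h.py <<'E'
def captop():
    s=sensors.read_state(); p,d=optics.grab_frame("wrist"); w=world("wrist",d,s)
    h=cv2.cvtColor(p,cv2.COLOR_RGB2HSV); m=(h[...,0]>5)&(h[...,0]<22)&(h[...,1]>170)&(h[...,2]>150)&(d>0)
    e=np.array(s["eef_pos"]); m&=(np.hypot(w[...,0]-e[0],w[...,1]-e[1])<20)&(abs(w[...,2]-e[2])<25)
    return np.median(w[m],0).round(1), (np.median(w[m],0)-e).round(1), m.sum(), s
E
python3 - <<'E'
from h import *
c=captop(); print(c[:3]); R=down(16.5); s=c[3]; x,y,z=s["eef_pos"]
print(np.round(s["force"],1))
for dz in (2,4,7,10):
    r=ctrl.move_l([487,59.3,z+dz],R,vel=15,threshold=25); c=captop(); s=c[3]; print(dz,r,round(s["eef_pos"][2],1),c[:3],np.round(s["force"],1),np.round(s["wrist_torque"],2))
    if r: break
E
```

```text
(array([487. ,  59.4, 139.3]), array([ 0.1, -0.6,  1.3]), np.int64(3426))
[ 1.3 -0.2  2.2]
2 False 138.6 (array([486.7,  59.6, 139.8]), array([-0. , -0.4,  1.2]), np.int64(3457)) [ 4.9  3.5 -6.9] [ 0.3  -0.9  -0.23]
4 False 139.8 (array([486.1,  60.2, 140.4]), array([-0.3,  0.1,  0.6]), np.int64(3489)) [  6.1   3.2 -10.9] [ 0.37 -1.12 -0.16]
7 False 142.1 (array([485.1,  61.4, 141.5]), array([-0.7,  0.9, -0.6]), np.int64(3546)) [  5.9   4.2 -13.9] [ 0.65 -1.22 -0.16]
10 False 147.0 (array([484.9,  62.3, 145.5]), array([-0.9,  1.3, -1.5]), np.int64(3530)) [ 0.1  6.8 -1.4] [ 1.01 -0.13 -0.13]
```

Run:
```python
from h import *
ctrl.gripper_to(48,force=40); R=down(16.5)
s=sensors.read_state(); print(s["t"],s["eef_pos"].round(1),np.round(s["force"],1),s["grasp_force"])
for z in (152,160,170,180,192,207):
    r=ctrl.move_l([486.8,60.3,z],R,vel=40,threshold=25); c=captop(); s=c[3]; print(z,r,np.round(s["eef_pos"],1),c[:3],np.round(s["force"],1),np.round(s["wrist_torque"],2),round(s["grip_width"],1))
    if r: break
print(s["t"])
```

```text
14.45 [485.8  61.1 147. ] [ 0.6  6.4 -2.6] 41.23853804427199
152 False [485.3  61.1 151.1] (array([484.4,  62.3, 148.9]), array([-0.9,  1.2, -2.2]), np.int64(3513)) [-1.6  4.7 -1.8] [ 0.78  0.23 -0.04] 49.2
160 False [484.8  60.8 159.4] (array([483.9,  62.1, 157.3]), array([-1. ,  1.2, -2.1]), np.int64(3508)) [-3.8  4.9 -2.8] [ 0.94  0.71 -0.01] 48.8
170 False [488.2  59.5 171.3] (array([487.3,  60.7, 169.1]), array([-0.8,  1.2, -2.2]), np.int64(3531)) [-0.3 -0.3 -0.9] [0.02 0.01 0.02] 48.7
180 False [487.2  60.2 180.5] (array([486.3,  61.4, 178.3]), array([-0.9,  1.2, -2.2]), np.int64(3530)) [-0.3  0.1 -1.5] [0.05 0.02 0.02] 49.2
192 False [487.1  60.3 192.5] (array([486.2,  61.6, 190.2]), array([-0.9,  1.3, -2.2]), np.int64(3524)) [-0.2  1.  -1. ] [-0.06 -0.   -0.  ] 49.2
207 False [487.   60.3 207.4] (array([486.1,  61.5, 205.2]), array([-0.9,  1.2, -2.2]), np.int64(3521)) [-0.2  0.4 -1.9] [-0.04  0.   -0.01] 48.8
17.0833
```

The cap is off the neck and hanging freely. Next: carry it over the coaster, check its tilt, and lower it with a contact guard.

Run:
```python
from h import *
R=down(16.5); X,Y=486.4,-214.7
ctrl.move_l([X,Y,207],R,vel=120)
s=sensors.read_state(); p,d=optics.grab_frame("wrist"); w=world("wrist",d,s)
e=np.array(s["eef_pos"]); m=(np.hypot(w[...,0]-e[0],w[...,1]-e[1])<22)&(abs(w[...,2]-e[2]+2)<8)&(d>0)
q=w[m]; A=np.c_[q[:,:2]-q[:,:2].mean(0),np.ones(len(q))]; print('tilt deg',np.degrees(np.linalg.lstsq(A,q[:,2],rcond=None)[0][:2]),q.mean(0))
ctrl.move_l([X,Y,95],R,vel=80,threshold=12)
r=ctrl.move_l([X,Y,66],R,vel=15,threshold=5)
s=sensors.read_state(); print(r,s["t"],s["eef_pos"],np.round(s["force"],1),np.round(s["wrist_torque"],2))
p,d=optics.grab_frame("side"); q,_=optics.grab_frame("scene")
save('w3.png',np.hstack([cv2.resize(p[150:270,210:335],(400,384)),cv2.resize(q[180:310,210:345],(400,384))]))
```

```text
tilt deg [ 4.74577972 -6.00507824] [ 486.29460312 -213.35844807  204.32723018]
True 22.3667 [ 486.53419376 -215.00767016   77.24156291] [-0.2  0.3  5.1] [ 0.08  0.21 -0.01]
```

View pics/w3.png

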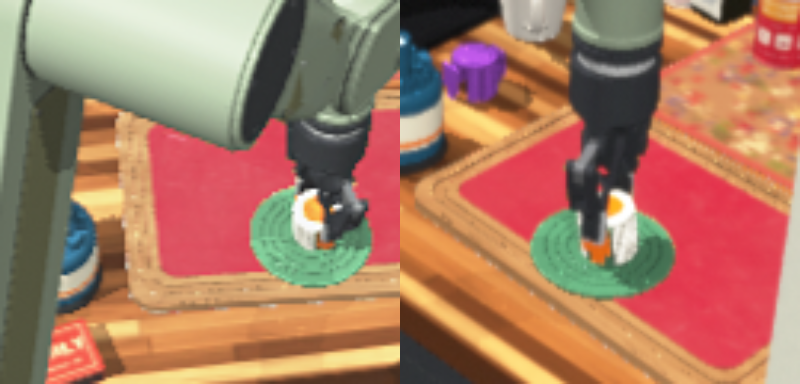

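The cap is at the middle of the coaster (left panel (315,225), right panel (610,235)), tilted about 7° and touching on one edge. I'll press gently to level it, then release slowly.

Run:
```python
from h import *
R=down(16.5); X,Y=486.4,-214.7
r=ctrl.move_l([X,Y,72.5],R,vel=8,threshold=12); s=sensors.read_state(); print(r,np.round(s["eef_pos"],1),np.round(s["force"],1))
ctrl.hold(.2)
for w in range(52,86,3):
    ctrl.gripper_to(min(w,85),force=20)
    if w%6==4: s=sensors.read_state(); print(w,round(s["grip_width"],1),round(s["grasp_force"],1),np.round(s["force"],1))
ctrl.gripper_to(85); ctrl.hold(.3); print(sensors.read_state()["t"], sensors.read_state()["force"])
ctrl.move_l([X,Y,200],R,vel=70,threshold=6)
s=sensors.read_state(); p,d=optics.grab_frame("wrist"); w=world("wrist",d,s)
m=(np.hypot(w[...,0]-486,w[...,1]+213.5)<24)&(abs(w[...,2]-71)<8)&(d>0); q=w[m]
A=np.c_[q[:,:2]-q[:,:2].mean(0),np.ones(len(q))]; print('tilt',np.degrees(np.linalg.lstsq(A,q[:,2],rcond=None)[0][:2]),q.mean(0),s["eef_pos"],s["t"])
q,_=optics.grab_frame("scene")
save('w4.png',np.hstack([p[:,56:456],cv2.resize(q[130:310,150:345],(400,384))]))
```

```text
True [ 487.6 -215.9   75.9] [-1.3  1.7  7.5]
52 51.8 9.1 [-0.2 -0.8  2. ]
58 58.1 7.0 [ 0.   0.5 -1.1]
64 63.8 4.9 [-0.1  0.6 -1.8]
70 69.8 0.0 [-0.4 -1.  -0.3]
76 76.4 0.0 [-1.3  0.2 -0. ]
82 82.0 0.0 [0.  1.  0.2]
26.2667 [ 0.04835217 -0.0215076   0.48806962]
tilt [ 1.20399762 -3.67118107] [ 486.46206588 -214.64600022   71.96659831] [ 486.14006961 -214.54186421  199.50760455] 28.2083
```

View pics/w4.png

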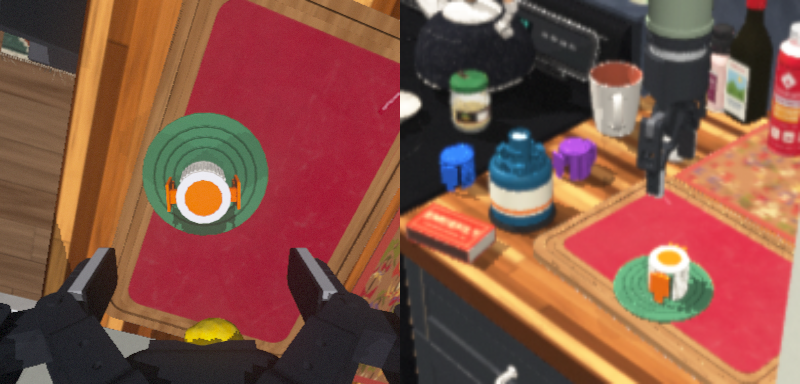

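The cap stands upright in the middle of the coaster (left panel (204,198), right panel (668,272)) with both tabs sprung out. The gripper is clear, the neck is bare, and the bystanders in view are where they were.

```bash
python3 -c "
from h import *
print(ctrl.finish_job())"
```

```text
the job is handed in; nothing more can be done
None
```

The cap is off the tub and stands released, right way up, within about 2 mm of the coaster's centre; the job was handed in at about 28 s on the robot's clock, and no verdict came back.

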